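# Park a belt linisher's sprung idler with an S-hook for a belt change

## Robot

A 6-joint arm with a two-finger parallel gripper is mounted at the origin on a cart in front of the work surface, level with it; the furniture and walls round the work are solid. World frame = base frame: x ahead of the robot, y to its left, z up, the work surface at z = 0. Lengths are in m, angles in degrees, forces in N, time in s.
With the tool pointing down it reaches from about 0.325 to 0.875 m from the base axis. Payload 4.4 kg.
Tool frame: the origin (TCP) lies between the finger pads; the fingertips stand 8 mm ahead of it and the grasp point (between the pads) lies 11 mm behind it; z points along the fingers, y is the direction in which the jaws open and shut (so a half turn about z gives the same grasp; the last joint's range is limited). The gripper opens to 85 mm and grips with 20 to 120 N. Pads are 22 mm wide; open, the fingers measure 114 mm over their backs; the gripper's body (76 mm by 85 mm) begins 54 mm behind the grasp point. The pads swing forward as they close: fully open they stand 13 mm farther back than shut.
Start: joints at [57.897, 11.837, 88.321, -0, 79.842, -8.623], TCP at [0.229, 0.527, 0.239] pointing down, gripper open.
Joint ranges: [-156.59, 156.59], [-49.26, 127.26], [12.9, 141.05], [-63.56, 243.56], [4.71, 150.69], [-161.64, 161.64]. Speed limits (degrees/s): [159.86, 159.86, 180, 180, 180, 180].

## Interface

Orientations are given as [roll, pitch, yaw] about the fixed x, y, z axes, in that order (R = Rz(yaw) Ry(pitch) Rx(roll)).
In Python, from rig import monitor, optics, job gives the robot as it stands. The module is installed in compiled form; this text tells all that it offers.
- The arm moves only by the tool servo_tool, never from a script. Its argument "series" is a list that holds one entry, the list of rows, each a list of 7 numbers: the shift along the tool's x, y, z in mm, then the turn, a rotation vector about the tool's x, y, z in degrees, then the finger opening in mm, from 0 to 85.4. A call has 1 to 8 rows; each row shifts and turns the pose as measured when the row begins, along the tool's axes as they then stand; what a row does not reach is not made up. A row lasts 1/8 s, in which the tool goes at most 62.5 mm and 10.7 degrees, less where a joint would pass 70% of its speed; a pose out of reach is approached as far as the arm can. A call with a gripper value outside its range is refused whole. The fingers move at their own pace and stop on an object; "force" is the grip in N (left out, the last holds). Time passes only in rows, so rows that do not move let the fingers close. It gives the time, the measured TCP pose, the force and the opening at its end, in the units of the state.
- monitor.state(): the state, without advancing time (a new reading comes with each control period).
- optics.capture(name): name is "scene" or "top" or "wrist"; returns a dict with "color" (480x640x3 uint8, red, green, blue), "fx", "fy", "cx", "cy" (pixels), "pose" (4x4, takes a point from camera to world coordinates). Camera axes: x right, y down, z forward; pixel columns grow to the right and rows downward; lengths in m; the calibration is good to about 2 mm. The wrist camera is an equidistant fisheye: a pixel r from the principal point sees the ray r / f radians off the axis. A picture is of the moment at which its call begins. There is no depth.
- job.hand_in(): hands the job in, once; it reports no verdict.
The state is a dict: "clock": time; "joints": joint angles; "joint_velocities": joint speeds; "tau": joint torques, N m; "ee_pos": TCP position; "tool_rot": TCP orientation; "wrist_force": force on the tool from outside, world axes, zero at the start; "wrist_torque": the same for the moment, N m; "grip_width": finger opening in m.
Only numpy, scipy, OpenCV 4.12 (cv2) and the standard library are available. Lean on these libraries where they do the work, as an engineer would, in place of code of your own. Each camera call takes 0.05 s, during which the arm holds its last target. There are 200 camera calls.

## Task

Get the small belt linisher ready for a belt change: pick up the steel S-hook, pass one of its curls through the small hole in the flat draw tag, draw the sprung idler back with it and slip the other curl round the upright lock pin, so that the hook alone keeps the idler back. Work gently: the tag is thin, so feel for the hole and never force the hook against the machine (20 N at most), do not lean the hand or arm on the machine, never let the idler snap home, and leave the other things on the bench where they are.

Things in the scene. Friction and masses are not known exactly. Their poses are not given: they have to be found in the camera images.
- s_hook: Loose open S-hook of 6 mm steel wire, 60 g, about 112 x 56 mm, lying flat at the left. Origin under the middle of its straight 80 mm shank, wire centre 3 mm above; x along the shank, z normal to the flat of the S. The +x end curls round curl_a toward +y, the -x end round curl_b toward -y; the ends are alike.
- curl_a (a point): Centre of the curl at the hook's +x end (x 40, y 13, z 3 mm in its frame, axes as the hook's). 150 degrees of arc, wire-centre radius 13 mm (20 mm clear inside): about this centre, with x = 0 degrees, it runs from -90 (the shank) through 0 (the bight) to the round tip at +60. The tip stays open.
- curl_b (a point): Centre of the curl at the hook's -x end (x -40, y -13, z 3 mm in its frame); same curl after a half turn about z.
- linisher: Belt linisher without belt, fixed. Origin under its base (150 x 335 mm, top 20 mm above the bench); front is -x, y left, z up. Drive wheel at the right (-y), sprung idler wheel at the left; wheels and platen lie behind x = 15 and below 97 mm. In front, on the line x = -45, are the draw tag and the lock pin, with about 55 mm free behind them.
- tag_rivet (a point): Rivet (axis along linisher x) joining the draw tag to the idler carriage; moves with it. The tag, a flat upright steel strip 4 mm thick, 24 mm high, faces front and rear, runs from here to the right (-y); on its middle line, 58 mm on, is a 10 mm hole; it ends 11 mm farther. Stiff rivet: it takes 6 N up or down at the hole to tilt the tag, and it stays.
- tag_hole_level (a point): Point fixed to the base (x -45, y 55, z 68 mm in its frame): where the hole's middle would be with the tag level and the idler home. The tag stands tilted up or down by up to 0.3 rad, so the true hole is anywhere up to 17 mm above or below (and up to 3 mm nearer the rivet); the tilt is not measured: see it or feel for it. Pushed across its faces the tag does not give.
- lock_pin (a point): On the axis of the fixed upright lock pin (x -45, y -85, z 68 mm in the linisher's frame). Plain 8 mm pin from a collar (18 mm wide, top 34 mm above the bench) to a small 10 mm head at 93 to 98 mm. With the hook taut from hole to pin the idler stands about 35 mm back; drawn some 10 mm farther, the curl passes round the pin.
- idler (a joint): Sprung slide of the idler with the tag (m): 0 = home at the left stop, grows as it is drawn right (linisher -y), up to 0.062. The spring pushes it home with 2.5 N at 0, 5 N at 35 mm, 5.7 N at 46 mm; friction 0.5 N.
- birch_slice: Slice of birch log with bark, 107 x 111 x 26 mm, bystander before the linisher's right end; origin under its middle.
- masking_tape: Roll of masking tape lying flat, 87 mm across, 24 mm high, bystander before the linisher; origin under its middle.
- sanding_block: Cork-and-wood sanding block, 56 x 100 x 28 mm, bystander to the left of the linisher; origin under its middle.
Not all that is in view belongs to the job. Several things have the shape of the s_hook; the one meant has the colours described above.

How it is judged (in metres and radians):
On the way, in this order (a step that is already met when the one before it is completed fails the run):
1. the S-hook is picked up (height (world z) of s_hook above 0.035 m and contact force between the fingers and s_hook above 1 N), for 0.2 s.
2. the idler is drawn back by the hook, at least 15 mm (value of joint idler above 0.015 m and contact force between s_hook and linisher above 2 N), for 0.2 s.
At the end, for the whole second after the job is handed in: The idler stands 28 to 45 mm back, held by the S-hook alone: one curl through the tag's hole, the other round the lock pin (curl centre within 10 mm of the pin's axis seen from above), the hook over 35 mm above the bench and at rest (value of joint idler between 0.028 and 0.045 m and horizontal distance between any of curl_a, curl_b and lock_pin below 0.01 m and height (world z) of s_hook above 0.035 m and linear speed of s_hook below 0.02 m/s); the robot touches nothing.
It fails at once if the S-hook pressed or pulled on the linisher with more than 20 N (contact force between s_hook and linisher above 20 N).
It fails at once if the hand or arm itself leaned on the linisher with more than 5 N (contact force between any of the fingers, the arm and linisher above 5 N).
It fails at once if the idler snapped home (faster than 0.3 m/s) (velocity of joint idler below -0.3 m/s).
It fails at once if a bystander was moved by more than 20 mm (distance of any of birch_slice, masking_tape, sanding_block from where it was at the start of the episode above 0.02 m).
It also fails if it takes over 58 s, if anything falls off the work surface, if the arm or the gripper's body presses on something with over 40 N, if the wrist force passes 120 N, or if a joint passes its speed limit or range.

## Working session

There is one attempt and no reset: what is moved stays moved. The work goes in short steps, Python scripts to look and compute and a tool call to move; the robot and the scene stay as the last step left them, time stands still between calls to the robot, and variables do not carry over. Pictures are saved under pics/ and viewed, about 8 in all and at most 12, crops included, and the job is handed in when it is done.

Besides the shell and the picture viewer there is one more tool, called after "Call:" in YAML: its name, and indented under it one key for each argument. servo_tool: Moves the arm, as the interface text tells. Its arguments: {"type":"object","properties":{"series":{"type":"array","items":{"type":"array","items":{"type":"array","items":{"type":"number"}}}},"force":{"type":"number"}},"required":["series"]}

```bash
mkdir -p pics
cat > h.py <<'E'
import numpy as np, cv2
from rig import monitor, optics, job
def cap(n,f=None):
    d=optics.capture(n)
    if f: cv2.imwrite('pics/'+f,cv2.cvtColor(d['color'],cv2.COLOR_RGB2BGR))
    return d
def ray(d,u,v,fish=False):
    x=(u-d['cx'])/d['fx'];y=(v-d['cy'])/d['fy']
    if fish:
        r=np.hypot(x,y);k=np.sin(r)/max(r,1e-9);c=np.array([x*k,y*k,np.cos(r)])
    else: c=np.array([x,y,1.])
    P=np.array(d['pose']);w=P[:3,:3]@c
    return P[:3,3],w/np.linalg.norm(w)
def onz(d,u,v,z,fish=False):
    o,w=ray(d,u,v,fish);return o+w*(z-o[2])/w[2]
def proj(d,p,fish=False):
    P=np.array(d['pose']);c=P[:3,:3].T@(np.array(p)-P[:3,3])
    if fish:
        r=np.hypot(c[0],c[1]);t=np.arctan2(r,c[2]);return np.array([d['cx']+d['fx']*t*c[0]/r,d['cy']+d['fy']*t*c[1]/r])
    return np.array([d['cx']+d['fx']*c[0]/c[2],d['cy']+d['fy']*c[1]/c[2]])
E
python3 - <<'E'
from h import *
import pickle
for n in ('scene','top'):
    d=cap(n,n+'0.png'); pickle.dump(d,open(n+'0.pkl','wb')); print(n,d['fx'],d['cx'],d['cy'],np.round(d['pose'],3).tolist())
print(monitor.state())
E
```

```text
scene 489.2722246573816 319.2707429595352 242.11491876696022 [[0.489, -0.45, 0.748, -0.384], [-0.873, -0.25, 0.42, -0.565], [-0.002, -0.858, -0.514, 0.703], [0.0, 0.0, 0.0, 1.0]]
top 609.4885396900575 310.4526804027229 237.53458371344288 [[-0.027, -0.999, 0.043, 0.445], [-1.0, 0.026, -0.009, -0.079], [0.008, -0.044, -0.999, 1.453], [0.0, 0.0, 0.0, 1.0]]
{'clock': 0.1, 'joints': array([ 5.78982682e+01,  1.18831087e+01,  8.83975827e+01,  1.03089392e-03,
        7.98421537e+01, -8.62264962e+00]), 'joint_velocities': array([-0.04218559, -0.05522453, -0.20435238,  0.03623229, -0.07082815,
        0.06145495]), 'tau': array([-1.64205238e-03, -3.84092867e+01, -2.92550951e+01, -2.10980238e-04,
        4.87875048e-03, -1.09412153e-05]), 'ee_pos': array([0.22872613, 0.52681212, 0.23819676]), 'tool_rot': array([-1.79878695e+02, -1.94205625e-02,  1.56520714e+02]), 'wrist_force': array([-0.11788831,  0.0819596 ,  0.03371431]), 'wrist_torque': array([-0.06121589, -0.05161649,  0.04962836]), 'grip_width': 0.08541098899682238}
```

View pics/top0.png

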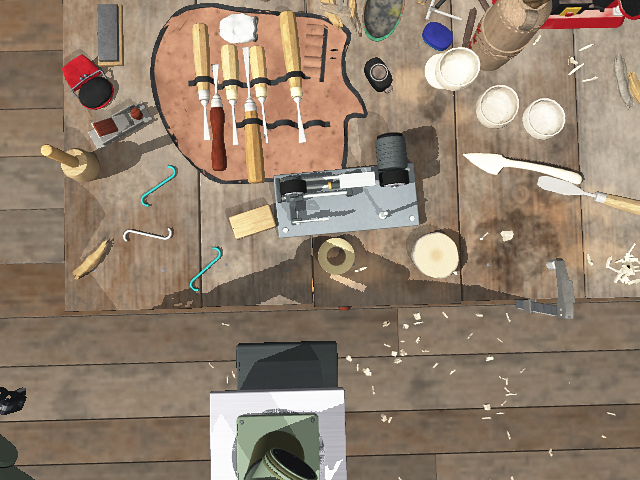

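View pics/scene0.png

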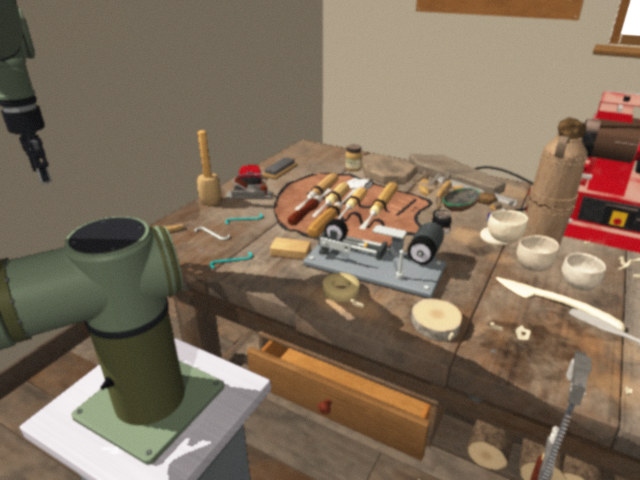

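The top view has three S-shapes: teal at (158,186), pale steel at (148,235) and teal at (206,269). The steel one at (148,235) is the s_hook. The linisher base spans about (275..420, 165..237), turned about 7°. Next is one close composite crop to check this.

Run:
```python
from h import *
import pickle
t=pickle.load(open('top0.pkl','rb'));s=pickle.load(open('scene0.pkl','rb'))
def crop(d,x,y,w,h,W,H): return cv2.resize(d['color'][y:y+h,x:x+w],(W,H),interpolation=cv2.INTER_CUBIC)
a=crop(t,110,215,75,45,300,180); 
c=crop(s,190,215,110,66,500,300)
b=crop(t,265,125,160,120,400,300); e=crop(s,300,210,150,90,500,300)
im=np.zeros((600,800,3),np.uint8)
im[:300,:400]=crop(t,265,130,160,120,400,300); im[:300,400:]=crop(t,110,205,80,60,400,300)
im[300:,:]=crop(s,300,210,160,60,800,300)
cv2.imwrite('pics/c1.png',im[:,:,::-1])
# steel hook mask
I=t['color'].astype(int); sub=I[220:250,115:180]
hsv=cv2.cvtColor(t['color'],cv2.COLOR_RGB2HSV)[220:250,115:180].astype(int)
m=((hsv[...,1]<60)&(hsv[...,2]>130)).astype(np.uint8)
n,l,st,ce=cv2.connectedComponentsWithStats(m);k=1+st[1:,4].argmax();print(st[k])
ys,xs=np.where(l==k); 
P=np.array([onz(t,x+115+.0,y+220+.0,0.003)[:2] for x,y in zip(xs,ys)])
print('centroid',P.mean(0));(r)=cv2.minAreaRect((P*1000).astype(np.float32));print(r, len(P))
for nme,p in (('FL',(278,237)),('FR',(420,218)),('RL',(275,180)),('RR',(415,165))): print(nme,onz(t,*p,0.02))
print('hook ctr in scene',proj(s,[*P.mean(0),.003]))
```

```text
[  8   8  49  14 162]
centroid [0.52528305 0.29638232]
((525.2630615234375, 296.69451904296875), (26.058061599731445, 114.37323760986328), 1.3087337017059326) 162
FL [ 0.51037771 -0.01509983  0.02      ]
FR [ 0.54648069 -0.35115053  0.02      ]
RL [ 0.64532987 -0.011283    0.02      ]
RR [ 0.67259833 -0.3436217   0.02      ]
hook ctr in scene [212.37223386 233.89293064]
```

View pics/c1.png

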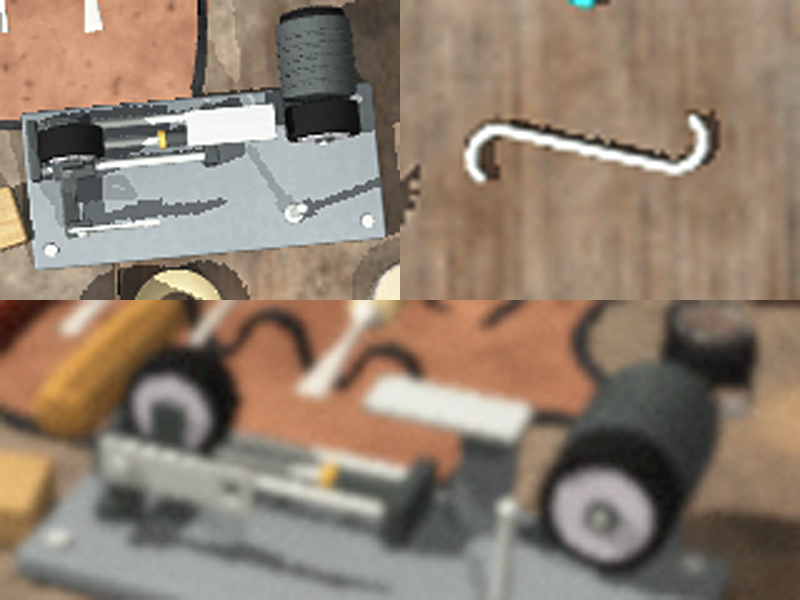

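Top right confirms the steel hook, bare and pale, with its shank running from crop (495,130) to (675,170). The pin head is at top (382.6,215.2). In the scene view the tag's hole is at about (347.6,248).

Run:
```python
from h import *
import pickle
from scipy.optimize import least_squares
t=pickle.load(open('top0.pkl','rb'));s=pickle.load(open('scene0.pkl','rb'))
obs=[((-75,167.5,20),(279.8,237.2)),((-75,-167.5,20),(419,224)),((75,167.5,20),(275,176)),((75,-167.5,20),(413,163.2)),((-45,-85,98),(382.6,215.2))]
def L(p,q): 
    c,sn=np.cos(q[2]),np.sin(q[2]);p=np.array(p)/1000;return np.array([q[0]+c*p[0]-sn*p[1],q[1]+sn*p[0]+c*p[1],p[2]])
f=lambda q:np.concatenate([proj(t,L(p,q))-o for p,o in obs])
r=least_squares(f,[.6,-.18,.07],loss='soft_l1');print('lin',r.x,np.degrees(r.x[2]));print(np.round(f(r.x).reshape(-1,2),1))
q=r.x;np.save('lin.npy',q)
for n,p in (('holelvl',(-45,55,68)),('rivet',(-45,113,68)),('pin',(-45,-85,68)),('pinhead',(-45,-85,98))): print(n,L(p,q),'top',proj(t,L(p,q)),'scene',proj(s,L(p,q)))
# hole in scene on the plane
def lin_plane(d,u,v,fish=False,x=-.047):
    o,w=ray(d,u,v,fish);n=np.array([np.cos(q[2]),np.sin(q[2]),0]);k=((x-(o-[q[0],q[1],0])@n))/(w@n);P=o+k*w
    e=P-[q[0],q[1],0];return np.array([e@n,-e[0]*n[1]+e[1]*n[0],P[2]])
for nm,(a,b) in dict(hole=(238,490),tagend_top=(252,480),tagleft_top=(105,435),tagleft_bot=(105,478)).items(): print(nm,np.round(lin_plane(s,300+a/5,210+(b-300)/5)*1000,1))
# hook heading
hsv=cv2.cvtColor(t['color'],cv2.COLOR_RGB2HSV)[220:250,115:180].astype(int)
m=((hsv[...,1]<60)&(hsv[...,2]>130)).astype(np.uint8)
n,l,st,ce=cv2.connectedComponentsWithStats(m);k=1+st[1:,4].argmax();ys,xs=np.where(l==k)
P=np.array([onz(t,x+115,y+220,.003)[:2] for x,y in zip(xs,ys)]);c=P.mean(0)
S=P[np.abs(P[:,1]-c[1])<.032];vx,vy,x0,y0=cv2.fitLine(S.astype(np.float32),2,0,.001,.001).ravel();print('shank heading',np.degrees(np.arctan2(vy,vx)),'ctr',c,S.mean(0), P[:,1].min(),P[:,1].max(),P[:,0].min(),P[:,0].max())
```

```text
lin [ 0.59223523 -0.17742031  0.06248572] 3.5801681480738416
[[-1.8  1.3]
 [ 0.5  1.9]
 [-2.5 -0.7]
 [ 0.4 -0.2]
 [ 5.4 -1.6]]
holelvl [ 0.54388858 -0.12533767  0.068     ] top [325.07519416 220.10656139] scene [348.0111659  249.30086028]
rivet [ 0.54026676 -0.06745087  0.068     ] top [299.71549177 222.35198714] scene [326.64740722 244.0546884 ]
pin [ 0.55263089 -0.26506445  0.068     ] top [386.1866465  214.69556615] scene [402.87698341 262.77393462]
pinhead [ 0.55263089 -0.26506445  0.098     ] top [387.96017758 213.60526536] scene [403.98593761 251.98540599]
hole [-47.   55.4  72.8]
tagend_top [-47.   48.2  80.4]
tagleft_top [-47.  127.7  85.8]
tagleft_bot [-47.  127.7  60.7]
shank heading 75.337006 ctr [0.52528305 0.29638232] [0.52519915 0.29631522] 0.23964931156841607 0.3537398415242041 0.511105014499472 0.5394387081564003
```

```bash
cat >> h.py <<'E'
from scipy.spatial.transform import Rotation as R
def pose():
    s=monitor.state();return np.array(s['ee_pos']),R.from_euler('xyz',s['tool_rot'],degrees=True),s
def plan(target,yaw,n,grip,path=None):
    """n rows from current pose to target, tool down with heading yaw"""
    p,r,s=pose();g=R.from_euler('xyz',[180,0,yaw],degrees=True);rv=(r.inv()*g).as_rotvec(degrees=True)
    for i in range(n):
        a=(i+1)/n; pt=p0+(np.array(target)-p0)*a if False else (path(a) if path else p+(np.array(target)-s['ee_pos'])/n)
        r2=r*R.from_rotvec(rv/n,degrees=True)
        print('['+','.join(map(str,np.round(np.r_[r.inv().apply(pt-p)*1000,rv/n,grip],1)))+'],')
        p,r=pt,r2
def st():
    s=monitor.state();print(round(s['clock'],2),np.round(s['ee_pos']*1000,1),np.round(s['tool_rot'],1),'F',np.round(s['wrist_force'],2),'T',np.round(s['wrist_torque'],2),'g',round(s['grip_width']*1000,1),'j',np.round(s['joints'],0))
E
python3 -c "
from h import *
plan([.525,.296,.10],75.3,8,40)"
```

```text
[-45.5,-11.7,17.3,-0.0,0.0,10.2,40.0],
[-46.8,-3.5,17.3,-0.0,0.0,10.2,40.0],
[-46.7,4.8,17.3,-0.0,0.0,10.2,40.0],
[-45.1,13.0,17.3,-0.0,0.0,10.2,40.0],
[-42.1,20.7,17.3,-0.0,0.0,10.2,40.0],
[-37.8,27.8,17.3,-0.0,0.0,10.2,40.0],
[-32.3,34.0,17.3,-0.0,0.0,10.2,40.0],
[-25.8,39.2,17.3,-0.0,0.0,10.2,40.0],
```

Call:
servo_tool:
  series:
    - [[-45.5, -11.7, 17.3, 0, 0, 10.2, 40], [-46.8, -3.5, 17.3, 0, 0, 10.2, 40], [-46.7, 4.8, 17.3, 0, 0, 10.2, 40], [-45.1, 13, 17.3, 0, 0, 10.2, 40], [-42, 20.7, 17.3, 0, 0, 10.2, 40], [-37.8, 27.8, 17.3, 0, 0, 10.2, 40], [-32.3, 34, 17.3, 0, 0, 10.2, 40], [-25.8, 39.2, 17.3, 0, 0, 10.2, 40]]
  force: 60

```text
clock: 1.1
ee_pos: [0.5245, 0.2856, 0.0936]
tool_rot: [-179.8, 0.1, 72.7]
wrist_force: [0.5, 0.3, -0.7]
grip_width: 0.0398
```

Run:
```python
from h import *
st();d=cap('wrist','w1.png');print(d['fx'],d['cx'],d['cy'],np.round(d['pose'],3).tolist());print(proj(d,[.525,.296,.003],True))
plan([.525,.296,.1],75.3,3,40)
```

```text
1.1 [524.5 285.6  93.6] [-1.798e+02  1.000e-01  7.270e+01] F [ 0.46  0.35 -0.7 ] T [ 0.01 -0.04  0.  ] g 39.8 j [20. 23. 92.  0. 65. 38.]
371.64829954431775 318.406775392168 239.65824223026328 [[0.954, -0.284, -0.092, 0.548], [-0.298, -0.91, -0.289, 0.359], [-0.002, 0.304, -0.953, 0.226], [0.0, 0.0, 0.0, 1.0]]
[314.68689835 233.66398982]
[4.5,-2.5,-2.9,-0.0,0.1,-1.0,40.0],
[4.6,-2.4,-2.9,-0.0,0.1,-1.0,40.0],
[4.6,-2.3,-2.9,-0.0,0.1,-1.0,40.0],
```

View pics/w1.png

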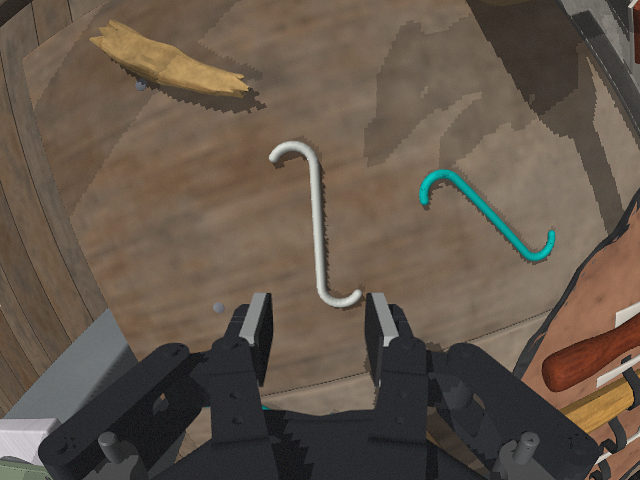

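The white steel hook lies at (275..360, 142..305) with its shank near (318,225), close to the predicted (315,234). The fingers straddle its line.

Run:
```python
from h import *
d=cap('wrist');st()
im=d['color'][130:320,260:375];hsv=cv2.cvtColor(im,cv2.COLOR_RGB2HSV).astype(int)
m=((hsv[...,1]<50)&(hsv[...,2]>120)).astype(np.uint8)
n,l,s,c=cv2.connectedComponentsWithStats(m);k=1+s[1:,4].argmax();print(s[k]);ys,xs=np.where(l==k)
P=np.array([onz(d,x+260,y+130,.003,True)[:2] for x,y in zip(xs,ys)]);c=P.mean(0)
b=cv2.minAreaRect((P*1000).astype(np.float32));c=np.array(b[0])/1000
S=P[np.abs(P[:,1]-c[1])<.03];vx,vy,_,_=cv2.fitLine(S.astype(np.float32),2,0,.001,.001).ravel()
h=np.degrees(np.arctan2(vy,vx));print(b,P.mean(0),S.mean(0),h)
plan([*S.mean(0),.040],h if h>0 else h+180,4,40)
```

```text
1.2 [525.5 282.8  92. ] [-179.8    0.2   72.6] F [-0.28 -0.29  0.18] T [-0.01 -0.   -0.  ] g 39.9 j [20. 24. 92. -0. 65. 37.]
[   0    4   95  170 1949]
((527.0574951171875, 298.7042541503906), (27.414539337158203, 114.94530487060547), 1.4859026670455933) [0.52768567 0.3019669 ] [0.52730719 0.29990087] 75.75959
[4.3,-0.8,13.0,-0.1,0.1,-0.8,40.0],
[4.3,-0.8,13.0,-0.1,0.1,-0.8,40.0],
[4.3,-0.7,13.0,-0.1,0.1,-0.8,40.0],
[4.3,-0.7,13.0,-0.1,0.1,-0.8,40.0],
```

Call:
servo_tool:
  series:
    - [[4, -0.5, 14, 0, 0, -0.8, 40], [4, -0.5, 14, 0, 0, -0.8, 30], [4, -0.5, 14, 0, 0, -0.8, 25], [4, -0.5, 14, 0, 0, -0.8, 25], [0, 0, 10, 0, 0, 0, 25], [0, 0, 6, 0, 0, 0, 25], [0, 0, 0, 0, 0, 0, 25]]

```text
clock: 2.08
ee_pos: [0.5236, 0.3025, 0.0138]
tool_rot: [-179.5, 0.3, 76.5]
wrist_force: [-0.8, -0.3, 0.3]
grip_width: 0.0249
```

Run:
```python
from h import *
st();plan([.527,.2985,.0105],75.8,3,25)
```

```text
2.08 [523.6 302.5  13.8] [-179.5    0.3   76.5] F [-0.8  -0.25  0.26] T [ 0.   -0.04  0.01] g 24.9 j [22. 31. 92.  0. 58. 35.]
[-1.0,1.4,1.1,-0.2,0.1,0.2,25.0],
[-1.0,1.4,1.1,-0.2,0.1,0.2,25.0],
[-1.0,1.4,1.1,-0.2,0.1,0.2,25.0],
```

Call:
servo_tool:
  series:
    - [[-2, 2, 1.5, -0.3, 0.2, 0, 25], [-1, 1, 1, 0, 0, 0, 25], [0, 0, 0, 0, 0, 0, 5], [0, 0, 0, 0, 0, 0, 5], [0, 0, 0, 0, 0, 0, 0], [0, 0, 0, 0, 0, 0, 0]]
  force: 80

```text
clock: 2.82
ee_pos: [0.5283, 0.2989, 0.0144]
tool_rot: [179.9, -0.1, 76.4]
wrist_force: [0.4, -0.2, -0.4]
grip_width: -0.0005
```

Call:
servo_tool:
  series:
    - [[0, 0, -5, 0, 0, 0, 0], [0, 0, -20, 0, 0, 0, 0], [0, 0, -30, 0, 0, 0, 0], [0, 0, -30, 0, 0, 0, 0], [0, 0, -10, 0, 0, 0, 0], [0, 0, 0, 0, 0, 0, 0]]

```text
clock: 3.58
ee_pos: [0.5288, 0.2992, 0.1159]
tool_rot: [179.8, -0.2, 76.4]
wrist_force: [-0.1, 0.1, -1.3]
grip_width: 0.0002
```

Run:
```python
from h import *
st();d=cap('wrist','w2.png');np.save('w2pose.npy',d['pose'])
```

```text
3.58 [528.8 299.2 115.9] [179.8  -0.2  76.4] F [-0.09  0.05 -1.28] T [-0.01  0.01 -0.01] g 0.2 j [21. 23. 90.  0. 67. 35.]
```

View pics/w2.png

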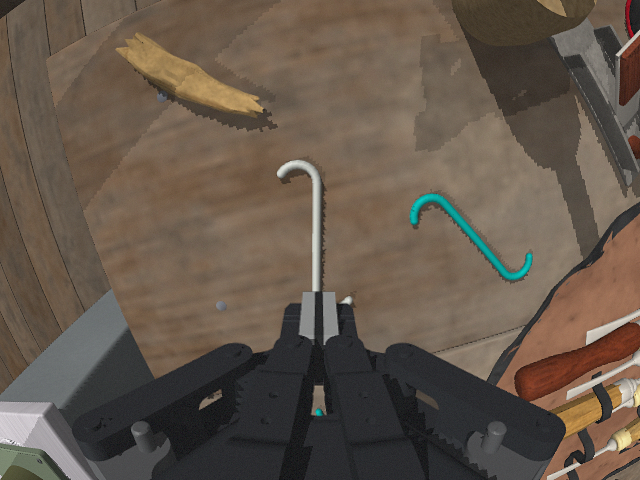

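The fingers closed above the wire, because the TCP stayed at 14 mm. The hook is undisturbed at (280..323, 162..300) and in line with the jaws, so I go lower.

Call:
servo_tool:
  series:
    - [[0, 0, 30, 0, 0, 0, 25], [0, 0, 30, 0, 0, 0, 25], [0, 0, 25, 0, 0, 0, 25], [0, 0, 12, 0, 0, 0, 25], [0, 0, 4, 0, 0, 0, 25], [0, 0, 2, 0, 0, 0, 25], [0, 0, 0, 0, 0, 0, 25]]

```text
clock: 4.5
ee_pos: [0.5265, 0.2982, 0.0091]
tool_rot: [-179.8, 0.1, 76.5]
wrist_force: [-0.3, -0.7, -0.1]
grip_width: 0.0248
```

Call:
servo_tool:
  series:
    - [[0, 0, 0.5, 0, 0, 0, 10], [0, 0, 0.5, 0, 0, 0, 0], [0, 0, 0.3, 0, 0, 0, 0], [0, 0, 0, 0, 0, 0, 0], [0, 0, 0, 0, 0, 0, 0]]
  force: 80

```text
clock: 5.12
ee_pos: [0.5273, 0.2986, 0.0094]
tool_rot: [-179.9, 0.1, 76.4]
wrist_force: [-1.7, -0.3, 3.8]
grip_width: 0.002
```

Call:
servo_tool:
  series:
    - [[0, 0, 0, 0, 0, 0, 0]]

```text
clock: 5.25
ee_pos: [0.5273, 0.2986, 0.0093]
tool_rot: [-179.9, 0.1, 76.4]
wrist_force: [-1.0, -0.9, 3.0]
grip_width: 0.0022
```

Call:
servo_tool:
  series:
    - [[0, 0, 0, 0, 0, 0, 14], [0, 0, 2, 0, 0, 0, 14], [0, 0, 3, 0, 0, 0, 14], [0, 0, 2, 0, 0, 0, 14], [0, 0, 1, 0, 0, 0, 14], [0, 0, 0, 0, 0, 0, 14]]

```text
clock: 6.0
ee_pos: [0.5275, 0.2987, 0.0085]
tool_rot: [-179.8, 0.2, 76.5]
wrist_force: [0.8, -0.0, -0.6]
grip_width: 0.0139
```

Call:
servo_tool:
  series:
    - [[0, 0, 3, 0, 0, 0, 14], [0, 0, 3, 0, 0, 0, 14]]

```text
clock: 6.25
ee_pos: [0.5277, 0.2987, 0.0083]
tool_rot: [-179.7, 0.3, 76.5]
wrist_force: [-9.0, -4.8, 22.5]
grip_width: 0.014
```

```bash
python3 -c "
from h import *
st()"
```

```text
6.25 [527.7 298.7   8.3] [-179.7    0.3   76.5] F [-8.99 -4.83 22.48] T [-0.74  1.51 -0.04] g 14.0 j [21. 32. 92. -0. 57. 35.]
```

The fingertips are on the bench at z = 8.3 mm. I back off slightly, close and test-lift.

Call:
servo_tool:
  series:
    - [[0, 0, -0.5, 0, 0, 0, 14], [0, 0, 0, 0, 0, 0, 0], [0, 0, 0, 0, 0, 0, 0], [0, 0, 0, 0, 0, 0, 0], [0, 0, 0, 0, 0, 0, 0]]
  force: 60

```text
clock: 6.88
ee_pos: [0.5285, 0.299, 0.0095]
tool_rot: [-179.8, 0.3, 76.5]
wrist_force: [-2.2, -0.8, 5.1]
grip_width: 0.0023
```

Call:
servo_tool:
  series:
    - [[0, 0, -3, 0, 0, 0, 0], [0, 0, -10, 0, 0, 0, 0], [0, 0, -15, 0, 0, 0, 0], [0, 0, 0, 0, 0, 0, 0]]

```text
clock: 7.38
ee_pos: [0.5279, 0.2988, 0.0374]
tool_rot: [-179.7, 0.3, 76.5]
wrist_force: [-0.4, 0.4, -0.8]
grip_width: 0.0026
```

Run:
```python
from h import *
plan([.507,-.207,.16],-6,12,0)
```

```text
[-41.5,8.1,-10.0,-0.0,0.0,6.9,0.0],
[-40.2,13.0,-10.1,-0.0,0.0,6.9,0.0],
[-38.3,17.7,-10.1,-0.0,0.0,6.9,0.0],
[-35.9,22.2,-10.1,-0.0,0.0,6.9,0.0],
[-33.0,26.3,-10.1,-0.0,0.0,6.9,0.0],
[-29.6,30.1,-10.2,-0.0,0.0,6.9,0.0],
[-25.8,33.4,-10.2,-0.0,0.0,6.9,0.0],
[-21.6,36.2,-10.2,-0.0,0.0,6.9,0.0],
[-17.1,38.6,-10.2,-0.0,0.0,6.9,0.0],
[-12.4,40.3,-10.2,-0.0,0.0,6.9,0.0],
[-7.4,41.5,-10.2,-0.0,0.0,6.9,0.0],
[-2.4,42.1,-10.2,-0.0,0.0,6.9,0.0],
```

Call:
servo_tool:
  series:
    - [[-20, 4, -20, 0, 0, 5, 0], [-41, 13, -20, 0, 0, 7, 0], [-39, 17, -20, 0, 0, 7, 0], [-36, 22, -20, 0, 0, 7, 0], [-33, 26, -15, 0, 0, 7, 0], [-30, 30, -10, 0, 0, 7, 0], [-26, 33, 0, 0, 0, 7, 0], [-22, 36, 0, 0, 0, 7, 0]]

```text
clock: 8.38
ee_pos: [0.5168, -0.0242, 0.149]
tool_rot: [179.7, 0.1, 21.1]
wrist_force: [0.6, -0.0, -1.1]
grip_width: 0.0026
```

Run:
```python
from h import *
st();plan([.507,-.207,.16],-6,6,0)
```

```text
8.38 [516.8 -24.2 149. ] [1.797e+02 1.000e-01 2.110e+01] F [ 0.6  -0.02 -1.08] T [ 0.   -0.03 -0.04] g 2.6 j [-12.  10. 102.  -0.  68.  57.]
[-12.5,27.8,-1.7,0.1,0.0,4.5,0.0],
[-10.3,28.7,-1.7,0.1,0.0,4.5,0.0],
[-8.0,29.5,-1.7,0.1,0.0,4.5,0.0],
[-5.6,30.0,-1.8,0.1,0.0,4.5,0.0],
[-3.3,30.3,-1.8,0.1,0.0,4.5,0.0],
[-0.8,30.5,-1.8,0.1,0.0,4.5,0.0],
```

Call:
servo_tool:
  series:
    - [[-12.5, 28, -2, 0, 0, 4.5, 0], [-10, 29, -2, 0, 0, 4.5, 0], [-8, 29, -2, 0, 0, 4.5, 0], [-5.5, 30, -2, 0, 0, 4.5, 0], [-3, 25, -2, 0, 0, 4.5, 0], [0, 15, 0, 0, 0, 3, 0], [0, 3, 0, 0, 0, 0, 0], [0, 0, 0, 0, 0, 0, 0]]

```text
clock: 9.38
ee_pos: [0.5054, -0.1964, 0.1608]
tool_rot: [179.7, -0.1, -5.5]
wrist_force: [0.1, 0.4, -0.3]
grip_width: 0.0023
```

Run:
```python
from h import *
import pickle
st();d=cap('wrist','w3.png');pickle.dump(d,open('w3.pkl','wb'))
t=cap('top');pickle.dump(t,open('top3.pkl','wb'));s=cap('scene');pickle.dump(s,open('scene3.pkl','wb'))
```

```text
9.38 [ 505.4 -196.4  160.8] [ 1.797e+02 -1.000e-01 -5.500e+00] F [ 0.08  0.36 -0.34] T [ 0.   -0.03  0.04] g 2.3 j [-30.  12.  98.  -0.  70.  65.]
```

View pics/w3.png

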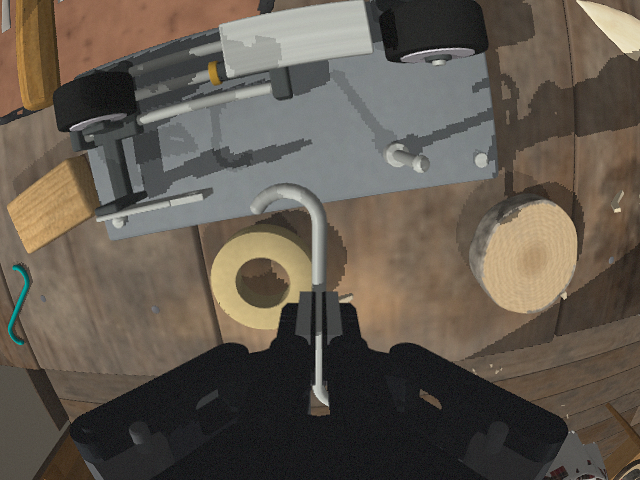

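The hook is held, with its curl at (285,195). The pin head is at (422,164), the tag's top edge runs (97,216)-(210,192) and the base's front corners are at (110,240) and (495,175). I enlarge the tag views.

Run:
```python
from h import *
import pickle
w=pickle.load(open('w3.pkl','rb'));s=pickle.load(open('scene0.pkl','rb'))
def crop(d,x,y,w,h,W,H): return cv2.resize(d['color'][y:y+h,x:x+w],(W,H),interpolation=cv2.INTER_CUBIC)
im=np.zeros((600,800,3),np.uint8)
im[:300]=crop(s,312,228,64,24,800,300)   # x12.5
im[300:,:500]=crop(w,85,170,150,90,500,300) # x3.333
im[300:,500:]=crop(w,360,115,75,75,300,300) # x4
cv2.imwrite('pics/c3.png',im[:,:,::-1])
```

```text
(no output)
```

View pics/c3.png

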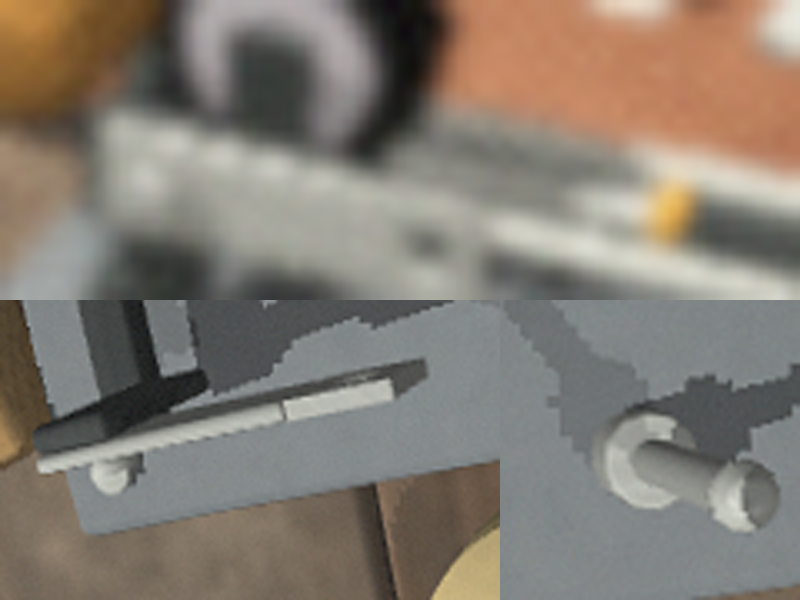

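Run:
```python
from h import *
import pickle
from scipy.optimize import least_squares
w=pickle.load(open('w3.pkl','rb'));s=pickle.load(open('scene0.pkl','rb'));t=pickle.load(open('top0.pkl','rb'))
print('cam',np.array(w['pose'])[:3,3])
A=lambda a,b:(85+a/3.3333,170+(b-300)/3.3333)
B=lambda a,b:(360+(a-500)/4,115+(b-300)/4)
def L(p,q): 
    c,sn=np.cos(q[2]),np.sin(q[2]);p=np.array(p)/1000;return np.array([q[0]+c*p[0]-sn*p[1],q[1]+sn*p[0]+c*p[1],p[2]])
obs=[(w,1,(-45,-85,95),B(745,497),2),(w,1,(-45,-85,34),B(640,455),2),(w,1,(-75,167.5,20),A(90,533),1),(w,1,(-75,-167.5,20),(495,175),.6),
 (t,0,(-45,-85,98),(382.6,215.2),1),(s,0,(-45,-85,95),(401.4,250.6),1),(s,0,(-47,113,68),(323.8,242.4),1),(t,0,(-75,167.5,20),(279.8,237.2),1),(t,0,(-75,-167.5,20),(419,224),1)]
f=lambda q:np.concatenate([(proj(d,L(p,q),fi)-o)*k for d,fi,p,o,k in obs])
r=least_squares(f,np.load('lin.npy'),loss='soft_l1');q=r.x;print('lin',q,np.degrees(q[2]));print(np.round(f(q).reshape(-1,2),1))
np.save('lin.npy',q)
def onx(d,u,v,fish,x):
    o,wv=ray(d,u,v,fish);n=np.array([np.cos(q[2]),np.sin(q[2]),0]);k=((x-(o-[q[0],q[1],0])@n))/(wv@n);P=o+k*wv
    e=P-[q[0],q[1],0];return np.round(np.array([e@n,-e[0]*n[1]+e[1]*n[0],P[2]])*1000,1)
print('scene hole',onx(s,346.4,247.4,0,-.047),'rivet',onx(s,323.8,242.4,0,-.047))
for nm,p in dict(hole=A(362,378),topend=A(393,383),botend=A(427,362)).items(): print('wrist',nm,onx(w,*p,1,-.043))
for z in(.074,.08,.086,.092): 
    P=onz(w,*A(393,390),z,1);e=P-[q[0],q[1],0];c,sn=np.cos(q[2]),np.sin(q[2]);print('end at z',z,np.round([(c*e[0]+sn*e[1])*1e3,(-sn*e[0]+c*e[1])*1e3],1))
```

```text
cam [ 0.58174575 -0.20316847  0.29331266]
lin [ 0.59723833 -0.17073032  0.06332369] 3.6281801063548222
[[ -0.7  -1.7]
 [  4.7   1.7]
 [-10.5   3.2]
 [  0.2   2.4]
 [  2.3  -3.8]
 [  0.6   0.7]
 [  1.1   0.5]
 [ -4.7  -0.7]
 [ -2.4  -0.2]]
scene hole [-47.   54.5  70.1] rivet [-47.  116.1  68.6]
wrist hole [-43.   48.2  78. ]
wrist topend [-43.   37.1  93.9]
wrist botend [-43.   36.7  73.3]
end at z 0.074 [-46.8  44.2]
end at z 0.08 [-46.   42.1]
end at z 0.086 [-45.2  40.1]
end at z 0.092 [-44.4  38. ]
```

Call:
servo_tool:
  series:
    - [[-35, -25, 10, 0, 0, 0, 0], [-35, -25, 20, 0, 0, 0, 0], [-10, -10, 20, 0, 0, 0, 0], [0, 0, 10, 0, 10, 0, 0], [0, 0, 0, 0, 10, 0, 0], [0, 0, 0, 0, 10, 0, 0], [0, 0, 0, 0, 0, 0, 0]]

```text
clock: 10.4
ee_pos: [0.4311, -0.1199, 0.0977]
tool_rot: [-179.9, -29.2, -4.7]
wrist_force: [0.9, -1.0, -0.9]
grip_width: 0.0029
```

Run:
```python
from h import *
import pickle
st();d=cap('wrist');pickle.dump(d,open('w4.pkl','wb'));print(np.round(d['pose'],3))
im=d['color'][:,:]
def L(p,q=np.load('lin.npy')): 
    c,sn=np.cos(q[2]),np.sin(q[2]);p=np.array(p)/1000;return np.array([q[0]+c*p[0]-sn*p[1],q[1]+sn*p[0]+c*p[1],p[2]])
h=proj(d,L((-47,55,70)),1);print('pred hole',h,'pin',proj(d,L((-45,-85,95)),1))
x,y=np.clip(int(h[0])-90,0,440),np.clip(int(h[1])-60,0,330);print(x,y)
cv2.imwrite('pics/w4c.png',cv2.resize(im[y:y+150,x:x+200],(800,600),interpolation=cv2.INTER_CUBIC)[:,:,::-1])
```

```text
10.4 [ 431.1 -119.9   97.7] [-179.9  -29.2   -4.7] F [ 0.9  -1.   -0.92] T [ 0.02  0.25 -0.  ] g 2.9 j [-38.  -8. 133.  29.  33.  35.]
[[-0.082 -0.976  0.201  0.433]
 [-0.997  0.08  -0.017 -0.12 ]
 [ 0.    -0.202 -0.979  0.251]
 [ 0.     0.     0.     1.   ]]
pred hole [299.10360407 106.53445171] pin [532.18836788  68.85256882]
209 46
```

View pics/w4c.png

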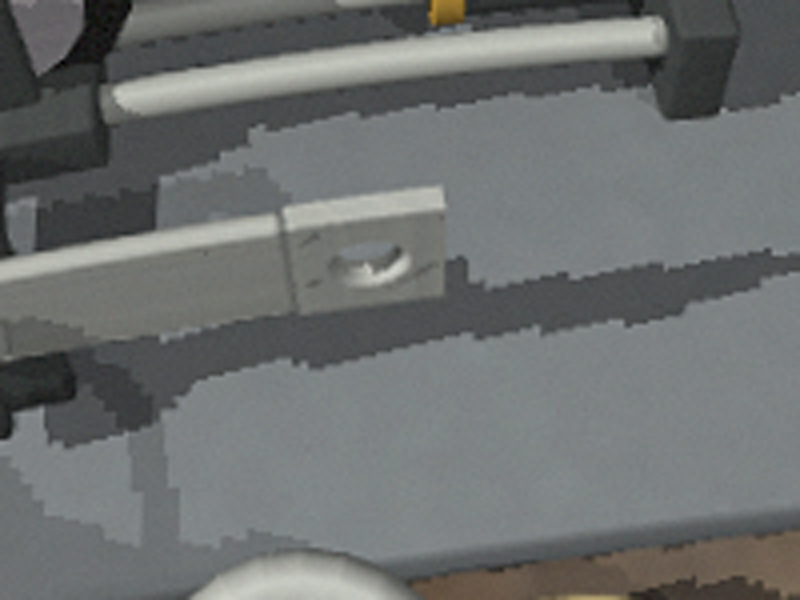

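The hole is plain at crop (370,262), which is wrist (301.5,111.5). The tag's top right edge ends at crop (443,197), and its lower right corner is at (443,296). I triangulate these against w3 and the scene, and look at the pin in the same frame.

Run:
```python
from h import *
import pickle
w3=pickle.load(open('w3.pkl','rb'));w4=pickle.load(open('w4.pkl','rb'));s=pickle.load(open('scene0.pkl','rb'));t=pickle.load(open('top0.pkl','rb'))
A=lambda a,b:(85+a/3.3333,170+(b-300)/3.3333)
B=lambda a,b:(360+(a-500)/4,115+(b-300)/4)
C=lambda a,b:(209+a/4,46+b/4)
def tri(*o):
    M=0;v=0;rs=[ray(d,*p,f) for d,p,f in o]
    for c,w in rs: Q=np.eye(3)-np.outer(w,w);M=M+Q;v=v+Q@c
    P=np.linalg.solve(M,v);return np.round(P*1000,1),[round(1000*np.linalg.norm(np.cross(P-c,w)),1) for c,w in rs]
print('tag end top mid w3,w4',tri((w3,A(393,390),1),(w4,C(443,197),1)))
print('hole front scene,w4',tri((s,(346.4,247.4),0),(w4,C(370,262),1)))
print('pin head scene,w3',tri((s,(401.4,250.6),0),(w3,B(745,497),1)))
print('pin head top,w3',tri((t,(382.6,215.2),0),(w3,B(745,497),1)))
im=w4['color'];cv2.imwrite('pics/w4p.png',cv2.resize(im[0:240,240:560],(800,600),interpolation=cv2.INTER_CUBIC)[:,:,::-1])
```

```text
tag end top mid w3,w4 (array([ 548.3, -130.7,   77.7]), [np.float64(0.1), np.float64(0.1)])
hole front scene,w4 (array([ 542.6, -120.6,   72.4]), [np.float64(0.8), np.float64(0.8)])
pin head scene,w3 (array([ 557.3, -257.5,   97.1]), [np.float64(0.5), np.float64(0.5)])
pin head top,w3 (array([ 553.2, -258.5,   82.5]), [np.float64(4.3), np.float64(4.3)])
```

View pics/w4p.png

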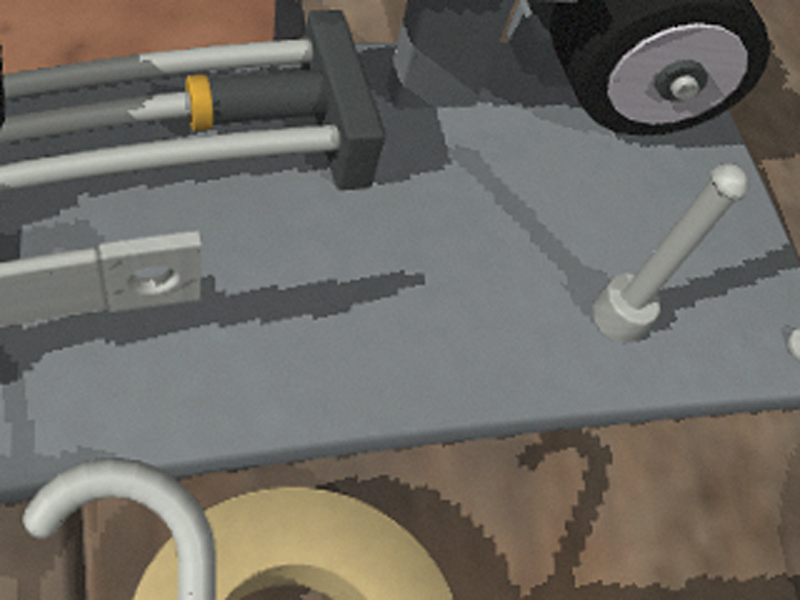

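Run:
```python
from h import *
import pickle
w3=pickle.load(open('w3.pkl','rb'));w4=pickle.load(open('w4.pkl','rb'))
A=lambda a,b:(85+a/3.3333,170+(b-300)/3.3333)
B=lambda a,b:(360+(a-500)/4,115+(b-300)/4)
C=lambda a,b:(209+a/4,46+b/4); D=lambda a,b:(240+a/2.5,b/2.5)
def tri(*o):
    M=0;v=0;rs=[ray(d,*p,1) for d,p in o]
    for c,w in rs: Q=np.eye(3)-np.outer(w,w);M=M+Q;v=v+Q@c
    P=np.linalg.solve(M,v);return np.round(P*1000,1),[round(1000*np.linalg.norm(np.cross(P-c,w)),1) for c,w in rs]
print('pin head w3,w4',tri((w3,B(748,497)),(w4,D(728,183))))
print('pin collar w3,w4',tri((w3,B(640,458)),(w4,D(628,290))))
for n,d,p in (('w3',w3,B(748,497)),('w4',w4,D(728,183))): print('head@95.5',n,onz(d,*p,.0955,1))
for n,d,p in (('w3',w3,B(640,458)),('w4',w4,D(628,290))): print('collar@34',n,onz(d,*p,.034,1))
yaw=np.radians(3.63);n=np.array([np.cos(yaw),np.sin(yaw),0]);P0=np.array([.5463,-.1307,0])
for dx in(-.002,0,.002):
  for nm,p in dict(hole=C(370,262),tr=C(443,207),br=C(443,296)).items():
    o,w=ray(w4,*p,1);P=o+w*((P0-o)@n+dx)/(w@n);print(dx,nm,np.round(P*1000,1))
# hook as seen in w4: curl bight/tip in tool frame at wire plane
```

```text
pin head w3,w4 (array([ 556.9, -259.7,   91.4]), [np.float64(0.3), np.float64(0.3)])
pin collar w3,w4 (array([ 558. , -256.5,   34.2]), [np.float64(0.2), np.float64(0.2)])
head@95.5 w3 [ 0.55725079 -0.25888299  0.0955    ]
head@95.5 w4 [ 0.55381473 -0.25580589  0.0955    ]
collar@34 w3 [ 0.55788192 -0.25670239  0.034     ]
collar@34 w4 [ 0.55819152 -0.2564915   0.034     ]
-0.002 hole [ 543.6 -119.9   69.6]
-0.002 tr [ 544.3 -130.2   81.5]
-0.002 br [ 544.3 -130.3   57.3]
0 hole [ 545.6 -119.9   66.4]
0 tr [ 546.3 -130.4   78.4]
0 br [ 546.3 -130.5   53.8]
0.002 hole [ 547.6 -119.9   63.1]
0.002 tr [ 548.3 -130.6   75.4]
0.002 br [ 548.3 -130.7   50.3]
```

Run:
```python
from h import *
import pickle
w4=pickle.load(open('w4.pkl','rb'));p,r,s=pose()
D=lambda a,b:(240+a/2.5,b/2.5)
for nm,px in dict(outer_top=D(112,460),inner_top=D(112,497),tip_end=D(28,528),shankR=D(214,570),shankL=D(180,570),outer_right=D(214,540)).items():
    o,w=ray(w4,*px,1);o=r.inv().apply(o-p)*1000;w=r.inv().apply(w)
    print(nm,[np.round((o+w*(z-o[2])/w[2])[:2],1) for z in (3.5,6.5,9.5)])
```

```text
outer_top [array([ 52.1, -13.2]), array([ 51.6, -13.5]), array([ 51.1, -13.8])]
inner_top [array([ 46.5, -13.3]), array([ 45.9, -13.6]), array([ 45.3, -13.9])]
tip_end [array([ 41.8, -26.3]), array([ 41.1, -26.9]), array([ 40.4, -27.4])]
shankR [array([35.1,  1.9]), array([34.2,  2. ]), array([33.4,  2. ])]
shankL [array([35.1, -3.3]), array([34.2, -3.3]), array([33.4, -3.4])]
outer_right [array([39.8,  1.9]), array([39. ,  1.9]), array([38.3,  2. ])]
```

```bash
cat >> h.py <<'E'
OFF=(35.75,-13.65)
def A_of(p,phi):
    c,s=np.cos(np.radians(phi)),np.sin(np.radians(phi));return np.array([p[0]+OFF[0]*c+OFF[1]*s,p[1]+OFF[0]*s-OFF[1]*c])
def tcp_for(a,phi):
    return np.array(a)-(A_of([0,0],phi))
E
python3 - <<'E'
from h import *
print(tcp_for([548.9,-132.9],-6.2))
plan([.515,-.185,.0725],-6.2,4,0)
E
```

```text
[ 511.88491183 -142.60918369]
[15.7,14.2,16.5,-0.1,-7.3,0.4,0.0],
[17.7,14.1,14.3,-0.1,-7.3,0.4,0.0],
[19.5,13.9,12.0,-0.1,-7.3,0.4,0.0],
[21.0,13.8,9.4,-0.1,-7.3,0.4,0.0],
```

Call:
servo_tool:
  series:
    - [[15, 20, 12, 0, -7.3, 0.4, 0], [17, 18, 12, 0, -7.3, 0.4, 0], [19, 14, 10, 0, -7.3, 0.4, 0], [21, 10, 8, 0, -7.3, 0.4, 0], [5, 0, 2, 0, 0, 0, 0], [0, 0, 0, 0, 0, 0, 0]]

```text
clock: 11.2
ee_pos: [0.5246, -0.1971, 0.081]
tool_rot: [179.3, 0.9, -6.4]
wrist_force: [0.0, 0.4, -0.8]
grip_width: 0.0022
```

Run:
```python
from h import *
st();plan([.5135,-.170,.0725],-6.2,2,0)
p=pose()[0]*1000;print(A_of(p,pose()[2]['tool_rot'][2]))
```

```text
11.2 [ 524.6 -197.1   81. ] [179.3   0.9  -6.4] F [ 0.03  0.36 -0.77] T [-0.    0.02 -0.06] g 2.2 j [-29.  21.  97.  -1.  62.  68.]
[-6.9,-12.9,4.2,0.3,0.5,-0.1,0.0],
[-7.0,-12.9,4.2,0.3,0.5,-0.1,0.0],
[ 561.62792902 -187.56950265]
```

Call:
servo_tool:
  series:
    - [[-5, -10, 4, 0.4, 0.6, 0, 0], [-5, -10, 3, 0.2, 0.3, 0, 0], [0, -3, 0, 0, 0, 0, 0], [0, 0, 0, 0, 0, 0, 0], [0, 0, 0, 0, 0, 0, 0]]

```text
clock: 11.82
ee_pos: [0.5132, -0.1699, 0.0748]
tool_rot: [179.9, 0.0, -6.4]
wrist_force: [-0.4, -0.4, -0.2]
grip_width: 0.0025
```

Run:
```python
from h import *
st();plan([.512,-.1426,.0725],-6.2,3,0)
```

```text
11.82 [ 513.2 -169.9   74.8] [179.9   0.   -6.4] F [-0.36 -0.36 -0.16] T [-0.04 -0.02 -0.  ] g 2.5 j [-27.  19. 101.  -0.  60.  69.]
[-1.4,-9.0,0.8,0.0,0.0,-0.1,0.0],
[-1.4,-9.0,0.8,0.0,0.0,-0.1,0.0],
[-1.4,-9.0,0.8,0.0,0.0,-0.1,0.0],
```

Call:
servo_tool:
  series:
    - [[-1, -9, 1, 0, 0, 0, 0], [-1, -9, 1, 0, 0, 0, 0], [-1, -6, 1, 0, 0, 0, 0], [0, -2, 0, 0, 0, 0, 0], [0, 0, 0, 0, 0, 0, 0]]

```text
clock: 12.45
ee_pos: [0.5135, -0.142, 0.0717]
tool_rot: [179.9, -0.0, -6.4]
wrist_force: [0.1, -0.4, -1.2]
grip_width: 0.0029
```

Run:
```python
from h import *
import pickle
st();d=cap('wrist');pickle.dump(d,open('w5.pkl','rb'.replace('r','w')))
p=pose()[0]*1000;phi=pose()[2]['tool_rot'][2];a=A_of(p,phi);print(a)
h=proj(d,[.548,-.12,.066],1);x,y=int(h[0])-80,max(0,int(h[1])-75);print(h,x,y)
cv2.imwrite('pics/w5.png',cv2.resize(d['color'][y:y+150,x:x+200],(800,600),interpolation=cv2.INTER_CUBIC)[:,:,::-1])
```

```text
12.45 [ 513.5 -142.    71.7] [179.9  -0.   -6.4] F [ 0.14 -0.41 -1.18] T [-0.02 -0.01 -0.  ] g 2.9 j [-25.  18. 102.  -0.  59.  72.]
[ 550.54834636 -132.55832776]
[252.66297527 243.48142916] 172 168
```

View pics/w5.png

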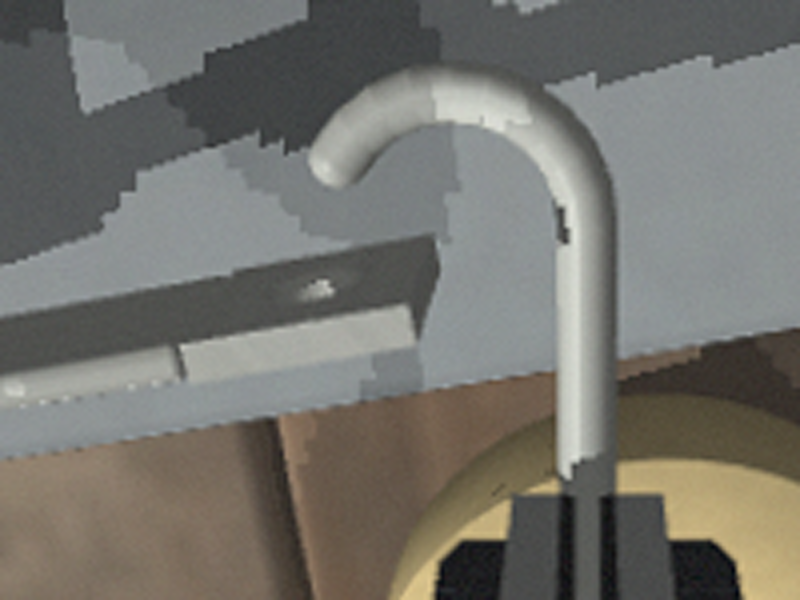

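The view is clear. The tip at crop (335,165) is behind the tag, and the hole on the rear face shows at crop (325,290), as predicted. Next I swing the curl about its own centre.

```bash
cat >> h.py <<'E'
def swing(phi1,n,a1=None,z=.0725):
    p,r,s=pose();phi0=s['tool_rot'][2];a0=A_of(p*1000,phi0);a1=a0 if a1 is None else np.array(a1)
    print('A now',a0)
    plan(None,phi1,n,0,path=lambda t:np.r_[tcp_for(a0+(a1-a0)*t,phi0+(phi1-phi0)*t)/1000,p[2]+(z-p[2])*t])
E
sed -i "s/p+(np.array(target)-s\['ee_pos'\])\/n)/p+(np.array(target)-s['ee_pos'])\/n)/; s/^    def _//" h.py
python3 - <<'E'
from h import *
d=__import__('pickle').load(open('w5.pkl','rb'));print([proj(d,[.550,-.1198,z],1) for z in(.06,.063,.066,.069,.072)])
swing(14,3,[548.9,-132.9])
E
```

```text
[array([253.79758232, 234.35913464]), array([252.59209266, 236.50445819]), array([251.34183368, 238.73315901]), array([250.04439277, 241.04997147]), array([248.69719199, 243.4599761 ])]
A now [ 550.54834636 -132.55832776]
[1.3,4.3,-0.3,0.0,0.0,-6.8,0.0],
[1.3,4.3,-0.3,0.0,0.0,-6.8,0.0],
[1.3,4.2,-0.3,0.0,0.0,-6.8,0.0],
```

Call:
servo_tool:
  series:
    - [[1, 4.5, -0.3, 0, 0, -6.8, 0], [1, 4.5, -0.3, 0, 0, -6.8, 0], [1, 4.5, -0.3, 0, 0, -6.8, 0], [0, 0, 0, 0, 0, 0, 0]]

```text
clock: 13.0
ee_pos: [0.517, -0.1568, 0.0728]
tool_rot: [179.8, 0.0, 14.5]
wrist_force: [-0.0, -0.8, -1.1]
grip_width: 0.0025
```

Run:
```python
from h import *
st();swing(24,2,[548.9,-133.2],.0728)
```

```text
13.0 [ 517.  -156.8   72.8] [179.8   0.   14.5] F [-0.02 -0.8  -1.08] T [-0.04  0.    0.  ] g 2.5 j [-26.  19. 101.  -0.  60.  50.]
A now [ 548.16387893 -134.63499117]
[1.8,2.3,0.0,0.1,0.0,-4.8,0.0],
[1.8,2.4,0.0,0.1,0.0,-4.8,0.0],
```

Call:
servo_tool:
  series:
    - [[2, 2, 0, 0, 0, -4.8, 0], [2, 2, 0, 0, 0, -4.8, 0], [0, 0, 0, 0, 0, 0, 0]]

```text
clock: 13.38
ee_pos: [0.5217, -0.1595, 0.0727]
tool_rot: [179.9, 0.1, 23.9]
wrist_force: [-0.2, 0.6, -1.1]
grip_width: 0.0025
```

Run:
```python
from h import *
st();swing(36,2,[548.9,-133.2],.0728)
```

```text
13.38 [ 521.7 -159.5   72.7] [1.799e+02 1.000e-01 2.390e+01] F [-0.16  0.64 -1.09] T [-0.03  0.    0.02] g 2.5 j [-26.  20. 100.  -0.  60.  40.]
A now [ 548.87891914 -132.52249856]
[1.5,4.0,-0.0,0.1,0.0,-6.0,0.0],
[1.5,4.0,-0.0,0.1,0.0,-6.0,0.0],
```

Call:
servo_tool:
  series:
    - [[1.5, 4, 0, 0, 0, -6, 0], [1.5, 4, 0, 0, 0, -6, 0], [0, 0, 0, 0, 0, 0, 0]]

```text
clock: 13.75
ee_pos: [0.5275, -0.1649, 0.0725]
tool_rot: [179.9, 0.1, 35.8]
wrist_force: [-0.2, 0.3, -0.7]
grip_width: 0.0028
```

Run:
```python
from h import *
st();swing(46,2,[548.9,-133.2],.0728)
```

```text
13.75 [ 527.5 -164.9   72.5] [1.799e+02 1.000e-01 3.580e+01] F [-0.24  0.33 -0.66] T [-0.01  0.03  0.02] g 2.8 j [-26.  20.  99.  -0.  60.  28.]
A now [ 548.55111582 -132.93390074]
[1.4,3.3,-0.2,0.0,0.1,-5.1,0.0],
[1.4,3.3,-0.2,0.0,0.1,-5.1,0.0],
```

Call:
servo_tool:
  series:
    - [[1.4, 3.3, 0, 0, 0, -5.1, 0], [1.4, 3.3, 0, 0, 0, -5.1, 0], [1.4, 3.3, 0, 0, 0, -5.1, 0], [0, 0, 0, 0, 0, 0, 0]]

```text
clock: 14.25
ee_pos: [0.5366, -0.1692, 0.0725]
tool_rot: [-180.0, 0.1, 50.8]
wrist_force: [-0.2, -0.1, -0.0]
grip_width: 0.0026
```

Run:
```python
from h import *
import pickle
st();swing(60,2,[548.9,-133.2],.0728)
d=cap('wrist');pickle.dump(d,open('w6.pkl','wb'))
h=proj(d,[.548,-.12,.066],1);x,y=int(h[0])-100,max(0,int(h[1])-75);print(h,x,y)
cv2.imwrite('pics/w6.png',cv2.resize(d['color'][y:y+150,x:x+200],(800,600),interpolation=cv2.INTER_CUBIC)[:,:,::-1])
```

```text
14.25 [ 536.6 -169.2   72.5] [-1.80e+02  1.00e-01  5.08e+01] F [-0.23 -0.05 -0.03] T [0.05 0.01 0.01] g 2.6 j [-26.  21.  98.  -0.  61.  13.]
A now [ 548.63542148 -132.84588574]
[1.2,3.1,-0.2,-0.0,0.1,-4.6,0.0],
[1.1,3.0,-0.2,-0.0,0.1,-4.6,0.0],
[260.62654902 209.18825146] 160 134
```

View pics/w6.png

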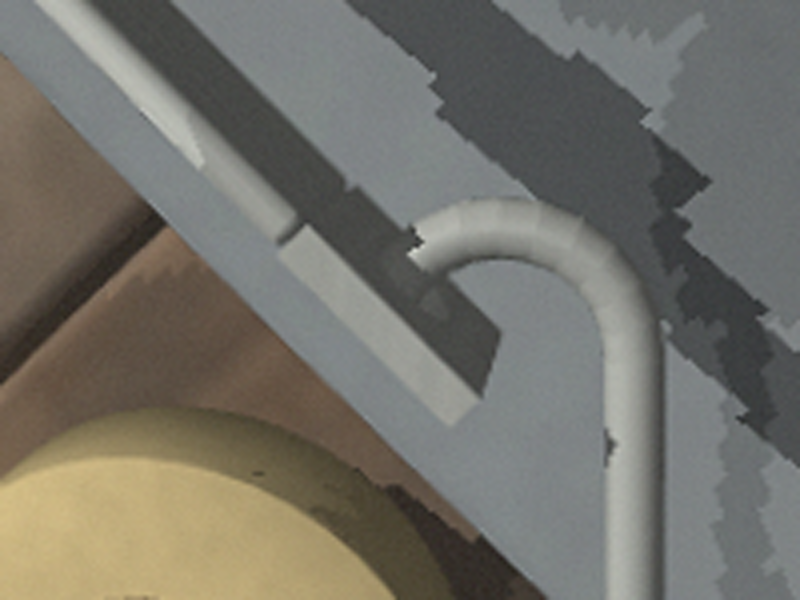

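The wire enters the rear face at the hole (crop 420,250) with no force shown. I finish swinging and then draw slowly.

Call:
servo_tool:
  series:
    - [[1.2, 3, 0, 0, 0, -4.8, 0], [1.2, 3, 0, 0, 0, -4.8, 0], [0, 0, 0, 0, 0, 0, 0]]

```text
clock: 14.68
ee_pos: [0.5423, -0.1708, 0.0726]
tool_rot: [-180.0, 0.2, 60.1]
wrist_force: [0.1, -1.0, 0.2]
grip_width: 0.0023
```

Run:
```python
from h import *
st();swing(61,8,[551.9,-178],.0725)
```

```text
14.68 [ 542.3 -170.8   72.6] [-180.     0.2   60.1] F [ 0.13 -1.05  0.19] T [-0.1   0.   -0.03] g 2.3 j [-26.  22.  97.  -0.  61.   4.]
A now [ 548.24644977 -133.00578086]
[-4.6,3.3,0.0,-0.0,0.0,-0.1,0.0],
[-4.6,3.3,0.0,-0.0,0.0,-0.1,0.0],
[-4.6,3.2,0.0,-0.0,0.0,-0.1,0.0],
[-4.6,3.2,0.0,-0.0,0.0,-0.1,0.0],
[-4.6,3.2,0.0,-0.0,0.0,-0.1,0.0],
[-4.7,3.2,0.0,-0.0,0.0,-0.1,0.0],
[-4.7,3.2,0.0,-0.0,0.0,-0.1,0.0],
[-4.7,3.2,0.0,-0.0,0.0,-0.1,0.0],
```

Call:
servo_tool:
  series:
    - [[-2, 1.5, 0, 0, 0, 0, 0], [-2.5, 1.7, 0, 0, 0, 0, 0], [-3, 2, 0, 0, 0, 0, 0], [-3, 2, 0, 0, 0, 0, 0]]

```text
clock: 15.18
ee_pos: [0.542, -0.1811, 0.0719]
tool_rot: [-179.7, -0.0, 59.8]
wrist_force: [0.4, 4.0, 0.7]
grip_width: 0.0027
```

```bash
python3 -c "
from h import *
st();swing(61,6,[551.9,-178],.0725)"
```

```text
15.18 [ 542.  -181.1   71.9] [-179.7   -0.    59.8] F [0.41 3.95 0.65] T [ 0.61 -0.06 -0.06] g 2.7 j [-27.  22.  96.   0.  62.   3.]
A now [ 548.11342226 -143.35394111]
[-4.6,3.6,-0.1,-0.1,-0.0,-0.2,0.0],
[-4.6,3.6,-0.1,-0.1,-0.0,-0.2,0.0],
[-4.7,3.5,-0.1,-0.1,-0.0,-0.2,0.0],
[-4.7,3.5,-0.1,-0.1,-0.0,-0.2,0.0],
[-4.7,3.5,-0.1,-0.1,-0.0,-0.2,0.0],
[-4.7,3.5,-0.1,-0.1,-0.0,-0.2,0.0],
```

The spring pull shows as 4 N, so the hook has the tag. I keep drawing.

Call:
servo_tool:
  series:
    - [[-4.5, 3.8, 0, 0, 0, -0.2, 0], [-4.5, 3.8, 0, 0, 0, -0.2, 0], [-4.5, 3.8, 0, 0, 0, -0.2, 0], [-4.5, 3.8, 0, 0, 0, -0.2, 0]]

```text
clock: 15.68
ee_pos: [0.545, -0.204, 0.071]
tool_rot: [-179.4, -0.1, 60.7]
wrist_force: [-2.6, 6.1, 1.7]
grip_width: 0.0025
```

```bash
python3 -c "
from h import *
st();swing(61,3,[551.9,-178],.0725)"
```

```text
15.68 [ 545. -204.   71.] [-1.794e+02 -1.000e-01  6.070e+01] F [-2.6   6.11  1.7 ] T [0.94 0.19 0.06] g 2.5 j [-29.  24.  95.   0.  62.   0.]
A now [ 550.56872286 -166.17581051]
[-3.2,2.4,-0.5,-0.2,-0.0,-0.1,0.0],
[-3.2,2.4,-0.5,-0.2,-0.0,-0.1,0.0],
[-3.2,2.4,-0.5,-0.2,-0.0,-0.1,0.0],
```

Call:
servo_tool:
  series:
    - [[-4, 3.2, -0.4, -0.2, 0, 0, 0], [-4, 3.2, -0.4, -0.2, 0, 0, 0], [-2, 1.4, -0.4, 0, 0, 0, 0]]

```text
clock: 16.05
ee_pos: [0.5454, -0.2161, 0.071]
tool_rot: [-179.5, -0.2, 60.7]
wrist_force: [-0.6, 6.0, 1.7]
grip_width: 0.0028
```

```bash
python3 -c "
from h import *
st();d=cap('wrist','w7.png');swing(75.8,4,[551.9,-178],.0725)
print('pin px',proj(d,[.5575,-.2575,.0955],1),proj(d,[.5575,-.2575,.066],1))"
```

```text
16.05 [ 545.4 -216.1   71. ] [-179.5   -0.2   60.7] F [-0.6   5.99  1.71] T [1.1  0.05 0.03] g 2.8 j [-30.  24.  94.   0.  62.  -1.]
A now [ 551.09178658 -178.51529674]
[1.2,2.4,-0.4,-0.1,-0.1,-3.8,0.0],
[1.2,2.5,-0.4,-0.1,-0.1,-3.8,0.0],
[1.2,2.5,-0.4,-0.1,-0.1,-3.8,0.0],
[1.2,2.5,-0.4,-0.1,-0.1,-3.8,0.0],
pin px [395.41591265 414.06712047] [385.16866855 370.73793874]
```

Call:
servo_tool:
  series:
    - [[1.2, 2.5, -0.3, 0, 0, -4, 0], [1.2, 2.5, -0.3, 0, 0, -4, 0], [0.3, 0.6, -0.2, 0, 0, -1, 0]]

```text
clock: 16.48
ee_pos: [0.552, -0.2165, 0.0714]
tool_rot: [-179.5, -0.4, 69.9]
wrist_force: [-0.5, 5.0, 0.6]
grip_width: 0.0028
```

```bash
python3 -c "
from h import *
st();swing(75.8,2,[552,-178],.0725)"
```

```text
16.48 [ 552.  -216.5   71.4] [-179.5   -0.4   69.9] F [-0.47  4.95  0.58] T [ 0.88 -0.01 -0.01] g 2.8 j [-30.  25.  93.   0.  63. -10.]
A now [ 551.5126081  -178.27337226]
[1.0,2.0,-0.5,-0.2,-0.2,-3.0,0.0],
[1.0,2.0,-0.5,-0.2,-0.2,-3.0,0.0],
```

Call:
servo_tool:
  series:
    - [[1, 2, -0.3, 0, 0, -3, 0], [1, 2, -0.3, 0, 0, -3, 0], [0, 0, 0, 0, 0, 0, 0]]

```text
clock: 16.85
ee_pos: [0.5564, -0.2158, 0.0716]
tool_rot: [-179.5, -0.5, 75.9]
wrist_force: [0.2, 5.1, -0.0]
grip_width: 0.0022
```

Run:
```python
from h import *
st();p,r,s=pose();phi=s['tool_rot'][2];a=A_of(p*1000,phi);print('A',a,'B',a-84.12*np.array([np.cos(np.radians(phi+18)),np.sin(np.radians(phi+18))]))
d=cap('wrist')
h=proj(d,[.5575,-.2575,.0955],1);print('pin px',h)
x,y=int(np.clip(h[0]-200,0,320)),int(np.clip(h[1]-200,0,240))
cv2.imwrite('pics/w8.png',cv2.resize(d['color'][240:480,170:490],(800,600),interpolation=cv2.INTER_CUBIC)[:,:,::-1])
t=cap('top','t8.png')
q=proj(t,[.5525,-.2165,.07]);print(q)
```

```text
16.85 [ 556.4 -215.8   71.6] [-179.5   -0.5   75.9] F [ 0.16  5.06 -0.05] T [ 0.93  0.03 -0.05] g 2.2 j [-30.  25.  92.   0.  63. -16.]
A [ 551.84792686 -177.82317322] B [ 557.56829113 -261.74844851]
pin px [345.78571483 431.56322525]
[365.00904967 215.23292977]
```

B sits round the pin by calculation, at B (557.6,−261.7) against the pin at (557.5,−257.5). I ease back until the pin takes the load.

Call:
servo_tool:
  series:
    - [[1.9, -0.6, 0, 0, 0, 0, 0], [1.9, -0.6, 0, 0, 0, 0, 0], [1.9, -0.6, 0, 0, 0, 0, 0]]

```text
clock: 17.32
ee_pos: [0.5558, -0.2102, 0.0718]
tool_rot: [-179.5, -0.4, 75.8]
wrist_force: [-0.6, 0.3, -0.8]
grip_width: 0.0025
```

Call:
servo_tool:
  series:
    - [[1, -0.3, 0, 0, 0, 0, 0], [1, -0.3, 0, 0, 0, 0, 0]]

```text
clock: 17.58
ee_pos: [0.5558, -0.2101, 0.0718]
tool_rot: [-179.6, -0.2, 75.8]
wrist_force: [-0.5, -0.0, -1.5]
grip_width: 0.0024
```

Run:
```python
from h import *
st();w=cap('wrist');t=cap('top');s=cap('scene')
def crop(d,x,y,w,h,W,H): return cv2.resize(d['color'][y:y+h,x:x+w],(W,H),interpolation=cv2.INTER_CUBIC)
im=np.zeros((600,800,3),np.uint8)
im[:300,:400]=crop(t,325,180,80,60,400,300); im[:300,400:]=crop(s,335,225,80,60,400,300)
im[300:,:400]=crop(w,160,120,320,240,400,300);im[300:,400:]=crop(w,250,340,186,140,400,300)
cv2.imwrite('pics/c9.png',im[:,:,::-1]);print('pin px',proj(w,[.5575,-.2575,.0955],1))
```

```text
17.57 [ 555.8 -210.1   71.8] [-179.6   -0.2   75.8] F [-0.52 -0.02 -1.53] T [-0.01  0.02 -0.04] g 2.4 j [-29.  25.  93.   0.  63. -15.]
pin px [350.10091282 439.37709445]
```

View pics/c9.png

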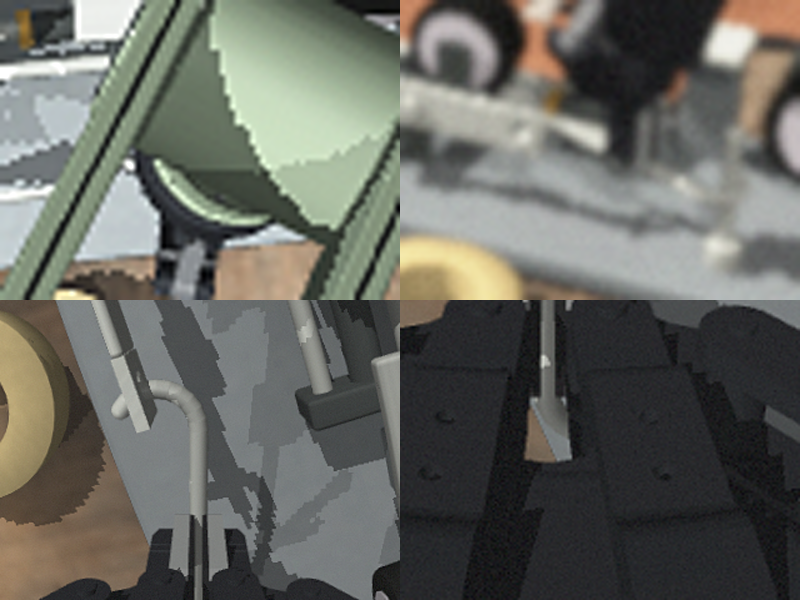

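The wrist view shows the tip through the tag. The scene view shows the other curl meeting the pin at crop (725,180). As a test before letting go, I push toward home and see whether the pin blocks it.

Call:
servo_tool:
  series:
    - [[2.4, -0.8, 0, 0, 0, 0, 0], [1.9, -0.6, 0, 0, 0, 0, 0]]

```text
clock: 17.98
ee_pos: [0.5558, -0.2098, 0.0719]
tool_rot: [-179.8, 0.2, 75.8]
wrist_force: [0.2, -3.8, -4.0]
grip_width: 0.0026
```

It moved only 0.3 mm against 3.8 N, so the pin blocks it. I relax and release.

Call:
servo_tool:
  series:
    - [[-0.6, 0.2, 0.2, 0, 0, 0, 0], [0, 0, 0, 0, 0, 0, 0], [0, 0, 0, 0, 0, 0, 2], [0, 0, 0, 0, 0, 0, 4], [0, 0, 0, 0, 0, 0, 7]]
  force: 20

```text
clock: 18.6
ee_pos: [0.5561, -0.21, 0.0723]
tool_rot: [-179.8, 0.1, 75.8]
wrist_force: [-0.3, 0.1, -0.1]
grip_width: 0.0069
```

Call:
servo_tool:
  series:
    - [[0, 0, 0, 0, 0, 0, 12], [0, 0, 0, 0, 0, 0, 20], [0, 0, 0, 0, 0, 0, 24], [0, 0, 0, 0, 0, 0, 24]]

```text
clock: 19.1
ee_pos: [0.5571, -0.2101, 0.0731]
tool_rot: [-180.0, 0.1, 75.8]
wrist_force: [0.4, 0.0, 0.7]
grip_width: 0.0239
```

Run:
```python
from h import *
st();w=cap('wrist','w10.png')
hsv=cv2.cvtColor(w['color'],cv2.COLOR_RGB2HSV)
# hook mask before(w6-like) : compare with last frame c9 wrist crop
a=cv2.imread('pics/c9.png')[300:,:400];b=cv2.resize(cv2.imread('pics/w10.png')[120:360,160:480],(400,300),interpolation=cv2.INTER_CUBIC)
g=cv2.absdiff(a[60:210,60:230],b[60:210,60:230]).mean();print('mean diff near tag/curl',g)
s,_=cv2.phaseCorrelate(np.float32(cv2.cvtColor(a[60:210,60:230],6)),np.float32(cv2.cvtColor(b[60:210,60:230],6)));print(s)
```

```text
19.1 [ 557.1 -210.1   73.1] [-1.80e+02  1.00e-01  7.58e+01] F [0.39 0.04 0.67] T [0.08 0.02 0.02] g 23.9 j [-29.  25.  93.  -0.  62. -15.]
mean diff near tag/curl 9.506941176470589
(-3.4813566142437224, -0.09656315087859468)
```

Call:
servo_tool:
  series:
    - [[0, 0, -10, 0, 0, 0, 24], [0, 0, -20, 0, 0, 0, 24], [0, 0, -30, 0, 0, 0, 24], [0, 0, -35, 0, 0, 0, 24], [-20, 0, -15, 0, 0, 0, 24], [0, 0, 0, 0, 0, 0, 24], [0, 0, 0, 0, 0, 0, 24], [0, 0, 0, 0, 0, 0, 24]]

```text
clock: 20.15
ee_pos: [0.5504, -0.2306, 0.1857]
tool_rot: [-179.7, 0.1, 75.8]
wrist_force: [-0.9, 0.8, 0.2]
grip_width: 0.0239
```

Run:
```python
from h import *
st();w=cap('wrist','w11.png')
print({n:np.round(proj(w,p,1)) for n,p in dict(pin=[.5575,-.2575,.0955],pinw=[.5575,-.2575,.066],A=[.5515,-.168,.066],B=[.5573,-.252,.066],mid=[.5544,-.21,.066]).items()})
cv2.imwrite('pics/w11c.png',cv2.resize(w['color'][100:400,120:520],(800,600))[:,:,::-1])
```

```text
20.15 [ 550.4 -230.6  185.7] [-1.797e+02  1.000e-01  7.580e+01] F [-0.93  0.75  0.25] T [-0.01  0.04 -0.03] g 23.9 j [-31.  17.  88.  -0.  75. -17.]
{'pin': array([340., 284.]), 'pinw': array([338., 267.]), 'A': array([298., 149.]), 'B': array([336., 260.]), 'mid': array([317., 206.])}
```

Run:
```python
from h import *
w=cap('wrist');g=cv2.cvtColor(w['color'],cv2.COLOR_RGB2GRAY)
hx=np.array([np.cos(np.radians(75.8)),np.sin(np.radians(75.8)),0]);hy=np.array([-hx[1],hx[0],0]);m=np.array([.5544,-.21,.066])
def row(c,d,r): return [int(g[tuple(np.round(proj(w,c+d*k/1000,1)).astype(int)[::-1])]) for k in r]
print('across shank, -12..12 mm')
for k in(-36,-25,-12,0,12,25,36): print(k,row(m+hx*k/1000,hy,range(-12,13,2)))
print('curl B: radial 0..20 from centre at arc angles')
for sgn,n in((-1,'B'),(1,'A')):
  c=m+sgn*(hx*.040+hy*.013)
  for a in(-60,-30,0,30,50): 
    d=sgn*(hx*np.cos(np.radians(a))+hy*np.sin(np.radians(a)));print(n,a,row(c,d,range(0,22,2)))
```

```text
across shank, -12..12 mm
-36 [64, 155, 175, 161, 119, 147, 204, 142, 132, 132, 131, 132, 106]
-25 [142, 148, 133, 133, 120, 148, 203, 137, 130, 132, 133, 135, 131]
-12 [133, 131, 131, 131, 114, 150, 204, 142, 131, 130, 132, 129, 129]
0 [131, 131, 131, 130, 115, 152, 201, 139, 132, 130, 129, 130, 130]
12 [81, 80, 82, 77, 88, 154, 197, 140, 131, 131, 129, 130, 132]
25 [131, 80, 81, 81, 78, 158, 195, 135, 130, 130, 131, 133, 131]
36 [130, 130, 78, 80, 77, 159, 195, 137, 129, 131, 130, 129, 131]
curl B: radial 0..20 from centre at arc angles
B -60 [151, 150, 129, 128, 120, 112, 163, 177, 132, 132, 132]
B -30 [151, 151, 148, 129, 121, 142, 171, 161, 132, 130, 131]
B 0 [151, 151, 150, 150, 153, 152, 151, 117, 200, 202, 190]
B 30 [151, 146, 138, 128, 121, 92, 76, 87, 129, 100, 93]
B 50 [151, 140, 123, 95, 81, 157, 208, 177, 78, 81, 82]
A -60 [132, 132, 132, 131, 133, 134, 174, 172, 123, 83, 82]
A -30 [132, 131, 131, 133, 134, 83, 118, 175, 141, 82, 84]
A 0 [132, 141, 111, 65, 93, 74, 104, 141, 119, 134, 132]
A 30 [132, 128, 186, 186, 182, 187, 186, 187, 143, 153, 134]
A 50 [132, 126, 186, 175, 124, 118, 191, 177, 133, 130, 133]
```

The hook stays exactly where expected. The shank peak lies on its line, the wire ring is at 12–14 mm radius on both curls, the pin sits inside B and the tag runs through A.

```bash
python3 -c "
from h import *
st();print(job.hand_in());st()"
```

```text
20.25 [ 550.3 -230.4  185.5] [-1.797e+02  1.000e-01  7.580e+01] F [1.45 0.7  0.35] T [ 0.01  0.01 -0.02] g 23.8 j [-31.  17.  88.  -0.  75. -17.]
the job is handed in; nothing more can be done
None
the job is handed in; nothing more can be done
```

I handed the job in at about 20 s. The steel S-hook is through the draw tag's hole and round the lock pin, and by my checks it alone holds the idler back.

- **Getting there:** The first closing went above the wire, so I regripped lower, with the fingertips touching the bench. The curl went through the hole from behind with under about 1 N, and I drew the idler back at about 6 N.
- **Held by the pin:** Before letting go, a push toward home moved the hook only 0.3 mm against 3.8 N, so the pin was blocking it. The largest hook force I saw was about 6 N.
- **After release:** Pixel samples along the hook showed the shank and both curls where they should be. The pin was inside one curl and the tag ran through the other. The hand was clear, about 10 cm above.
- **Not confirmed:** I never read the idler position directly; from the curl's position it is roughly 35 mm back. I had used all 12 picture views, so I could not look at the final state and relied on those samples.
- **Disagreements:**
  - The top view and base corners were 5–10 mm off the close wrist views, so I used the wrist views.
  - The grip width read 2–3 mm on the 6 mm wire.
  - The hook sat about 4 mm off centre in the jaws, and I allowed for that.

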